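# Draw the spare vise stem out of the caddy

### The arm

A 6-joint arm with a two-finger parallel gripper is mounted at the origin on the work surface. World frame = base frame: x ahead of the robot, y to its left, z up, the work surface at z = 0. Lengths are in m, angles in degrees, forces in N, time in s.
With the tool pointing down it reaches from about 0.4 to 0.825 m from the base axis. Payload 7 kg.
Tool frame: the origin (TCP) lies midway between the tips of the shut fingers; the grasp point (between the pads) lies 19 mm behind it; z points along the fingers, y is the line along which they close (so a half turn about z gives the same grasp; the last joint's range is limited). The gripper opens to 88 mm and grips with 3 to 60 N. Pads are 19 mm wide; open, the fingers measure 130 mm over their backs; the gripper's body (78 mm by 193 mm) begins 47 mm behind the grasp point.
Start: joints at [-52.363, 20.546, 0.682, 0, -70.136, -16.507], TCP at [0.243, -0.63, 0.227] pointing down, gripper open.
Joint ranges: [-176.03, 176.03], [-82.01, 121.73], [-58.28, 71.71], [-173.87, 95.51], [-174.79, -0.11], [-173.66, 173.66]. Speed limits (degrees/s): [136.94, 136.94, 172.46, 180, 180, 180].

### API

Orientations are given as [roll, pitch, yaw] about the fixed x, y, z axes, in that order (R = Rz(yaw) Ry(pitch) Rx(roll)).
In Python, from plant import telemetry, viewer, workorder gives the robot as it stands. The module is installed in compiled form; this text tells all that it offers.
- The arm moves only by the tool carry_out, never from a script. Its argument "rows" is a list of rows, each a list of 6 numbers: the shift along the tool's x, y, z in m, then the turn, a rotation vector about the tool's x, y, z in rad. In form: [[tx, ty, tz, ax, ay, az], ...]. A call has 1 to 8 rows; each row is the pose to reach, as a shift and turn from the pose commanded when the call began, along the tool's axes at that moment; what a row does not reach only later rows make up. A row lasts 1/8 s, in which the tool goes at most 62.5 mm and 10.7 degrees, less where a joint would pass 70% of its speed; a pose out of reach is approached as far as the arm can. A call with a gripper value outside its range is refused whole. "grip" is the gripper's target within -1 to 1 (fully open at 1, half-way at 0, shut at -1), set as the call begins (left out, the last holds). The fingers move at their own pace and stop on an object; the grip force is fixed at half the most. Time passes only in rows, so rows that repeat a pose let the fingers close. It gives the time, the measured TCP pose, the force, the opening and the grip force at its end, in the units of the state.
- telemetry.get_obs(): the state, without advancing time (a new reading comes with each control period).
- viewer.snapshot(name): name is "scene" or "top"; returns the picture (384x512x3 uint8, red, green, blue); there is no depth.
- viewer.camera_info(name): a dict with "intrinsics" (3x3 intrinsics, pixels), "k1" (the pictures are not rectified: a ray, as slopes to the right and down, at radius r is drawn at 1 + k1 r^2 times it, then the intrinsics apply), "extrinsics" (4x4, takes a point from camera to world coordinates). Camera axes: x right, y down, z forward; pixel columns grow to the right and rows downward; lengths in m; the calibration is good to about 2 mm. A picture is of the moment at which its call begins. camera_info takes no time and is no camera call.
- workorder.close_job(): hands the job in; it is judged then, once.
The state is a dict: "clock": time; "joint_pos": joint angles; "qvel": joint speeds; "tau": joint torques, N m; "tool_pos": TCP position; "orientation": TCP orientation; "force": force on the tool from outside, world axes, zero at the start; "moment": the same for the moment, N m; "opening": finger opening in m; "gripper_force": force on a finger pad.
Only numpy, scipy, OpenCV 4.12 (cv2) and the standard library are available. Lean on these libraries where they do the work, as an engineer would, in place of code of your own. Each camera call takes 0.05 s, during which the arm holds its last target. There are 200 camera calls.

### The job

The spare vise stem, a square metal bar, lies in the bottom of the wooden tool caddy and is longer than the caddy's opening: take hold of it, work it back under the clear cover, tilt its far end up past the rail and draw it out slantwise through the opening. Finish while still holding the stem still in the air in the gripper, the whole of it well above the top of the rail and touching nothing else. Leave the dish, the bottle and the large spool standing where they are.

Things in the scene. Friction and masses are not known exactly. Their poses are not given: they have to be found in the camera images.
- stem_center (a point): Centre of the loose spare vise stem: a plain aluminium bar 200 mm long, 12 mm square, about 85 g (60 to 120 g), lying flat on the caddy's floor, its length roughly along the caddy's. x axis along the bar to its far end, z up. At the start both its ends are under the covers.
- stem_far_end (a point): Middle of the stem's end face on the rail side (100 mm along the stem's +x from its centre); at the start 12 to 30 mm beyond the opening's far edge, under the wooden cover.
- stem_near_end (a point): Middle of the stem's other end face, towards the robot (100 mm along -x from its centre), under the clear cover.
- caddy_mouth (a point): Centre of the opening in the fixed wooden caddy's top, level with the top of its covers, 60 mm above the bench. x along the caddy towards its rail, away from the robot; y across; z up. Opening: x -70 to +70, y -60 to +60 mm. Covers 6 mm thick, 48 mm free height below: a clear plastic one over x -176 to -70, a wooden one over x +70 to +106 mm.
- caddy_floor (a point): On the caddy's inner floor, 54 mm straight below caddy_mouth, same axes; 6 mm above the bench. Inside, the caddy runs from x -170 to +100 mm and y -60 to +60 mm of this point (walls 6 mm thick).
- rail_top (a point): Middle of the top edge of the caddy's upright wooden rail, 100 mm above the bench. The rail stands on the wooden cover, flush with the opening's far edge, rises 40 mm above the covers, is 12 mm thick and as wide as the caddy (132 mm). Four small fixed thread spools stand behind it, lower than its top.
- dish_center (a point): Bystander: round white ceramic dish, 110 mm wide, 45 mm high, standing on the bench on the caddy's +y side; point on its axis, half-way up.
- bottle_center (a point): Bystander: small black bottle, 32 mm wide, 75 mm high, standing on the caddy's -y side; point half-way up.
- bigspool_center (a point): Bystander: large wooden spool, 40 mm wide, 46 mm high, standing on the caddy's -y side; point half-way up.
Things that resemble listed ones, but are neither listed nor needed, are in the scene too. Of the things that look like the part that bears stem_center, the smaller one is meant. Of the things that look like the part that bears dish_center, take the one that is farthest to the robot's left at the start.

How it is judged (in metres and radians):
On the way:
1. the stem slants through the opening: its far end above the covers, its near end still below them (height (world z) of stem_far_end above 0.075 m and height (world z) of stem_near_end below 0.058 m), for 0.1 s.
At the end, for the whole second after the job is handed in: The gripper still holds the stem at rest (under 30 mm/s), both its end points more than 115 mm above the work surface (15 mm over the rail's top), and the stem touches neither the caddy nor the bystanders, which stand upright (height (world z) of each of stem_far_end, stem_near_end above 0.115 m and contact force between stem and the fingers above 0.5 N and contact force between stem and caddy below 0.05 N and contact force between stem and dish below 0.05 N and contact force between stem and bottle below 0.05 N and contact force between stem and bigspool below 0.05 N and linear speed of stem below 0.03 m/s and angle between each of dish_center, bottle_center, bigspool_center's own z axis and vertical below 0.2 rad); the arm keeps its last pose, push and grip.
It fails at once if the dish, the bottle or the large spool is moved more than 20 mm or tipped (distance of any of dish_center, bottle_center, bigspool_center from where it was at the start of the episode above 0.02 m or angle between any of dish_center, bottle_center, bigspool_center's own z axis and vertical above 0.4 rad).
It also fails if it takes over 40 s, if anything falls off the work surface, if the arm or the gripper's body presses on something with over 40 N, if the wrist force passes 120 N, or if a joint passes its speed limit or range.

## Working session

There is one attempt and no reset: what is moved stays moved. The work goes in short steps, Python scripts to look and compute and a tool call to move; the robot and the scene stay as the last step left them, time stands still between calls to the robot, and variables do not carry over. Pictures are saved under pics/ and viewed, at most 10 in all, crops included, and the job is handed in when it is done.

Besides the shell and the picture viewer there is one more tool, called after ">>>" as name(argument=value, ...), one argument or row to a line, values as JSON. carry_out: Moves the arm, as the interface text tells. Its arguments: {"type":"object","properties":{"rows":{"type":"array"},"grip":{"type":"number"}},"required":["rows"]}

```bash
mkdir -p pics
python3 - <<'E'
from plant import telemetry, viewer
import cv2,numpy as np
np.set_printoptions(precision=4,suppress=True)
for n in("scene","top"):
    im=viewer.snapshot(n); cv2.imwrite(f"pics/{n}0.png",im[:,:,::-1])
    c=viewer.camera_info(n); print(n,c)
o=telemetry.get_obs(); print(o)
E
```

```text
scene {'intrinsics': array([[389.5683,   0.    , 255.3444],
       [  0.    , 389.5683, 189.4739],
       [  0.    ,   0.    ,   1.    ]]), 'k1': -0.020277600667187083, 'extrinsics': array([[-0.0901,  0.6825, -0.7253,  1.2404],
       [ 0.9958,  0.0485, -0.0781,  0.1022],
       [-0.0181, -0.7293, -0.684 ,  0.7717],
       [ 0.    ,  0.    ,  0.    ,  1.    ]])}
top {'intrinsics': array([[410.9764,   0.    , 252.8547],
       [  0.    , 410.9764, 185.9055],
       [  0.    ,   0.    ,   1.    ]]), 'k1': 0.0004435872190057776, 'extrinsics': array([[-0.026 , -0.9963,  0.0822,  0.4276],
       [-0.9995,  0.0274,  0.0162,  0.0188],
       [-0.0184, -0.0818, -0.9965,  1.0915],
       [ 0.    ,  0.    ,  0.    ,  1.    ]])}
{'clock': 0.1, 'joint_pos': array([-52.3623,  20.5868,   0.6397,  -0.0185, -70.1354, -16.5065]), 'qvel': array([ 0.1199, -0.1114,  0.0308,  0.0787, -0.0585,  0.0303]), 'tau': array([ -0.0018, -58.4162,  29.3754,   7.0154,   0.0102,  -0.0001]), 'tool_pos': array([ 0.2432, -0.6292,  0.2257]), 'orientation': array([ 179.9159,   -0.0068, -158.8751]), 'force': array([-0.022 ,  0.7748,  0.5149]), 'moment': array([0.0096, 0.011 , 0.0012]), 'gripper_force': 0.0, 'opening': 0.08739680648453708}
```

View pics/scene0.png

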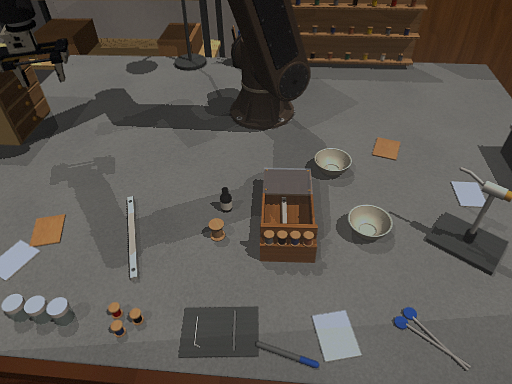

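View pics/top0.png

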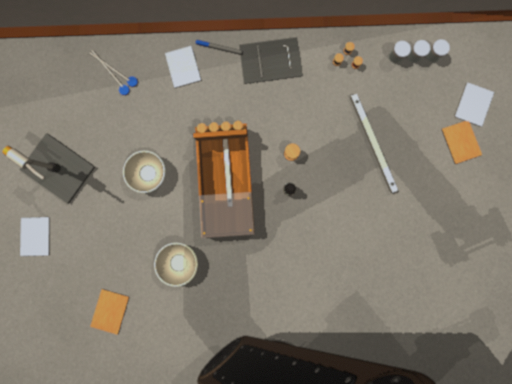

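The scene view shows the caddy near (288,215) with the stem at (284,210). In the top view the caddy spans about (197–253, 125–240) and the stem runs from (226,138) to (230,205). The bowls are at (145,172) and (177,264), the bottle at (290,189) and the large spool at (292,152). Next I'll zoom in on the caddy.

Run:
```python
import cv2,numpy as np
a=cv2.imread("pics/top0.png")[115:245,185:310]; b=cv2.imread("pics/scene0.png")[160:270,200:330]
a=cv2.resize(a,None,fx=4.6,fy=4.6,interpolation=cv2.INTER_CUBIC)
cv2.imwrite("pics/ctop.png",a)
cv2.imwrite("pics/cscene.png",cv2.resize(b,None,fx=5,fy=5,interpolation=cv2.INTER_CUBIC))
```

```text
(no output)
```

View pics/ctop.png

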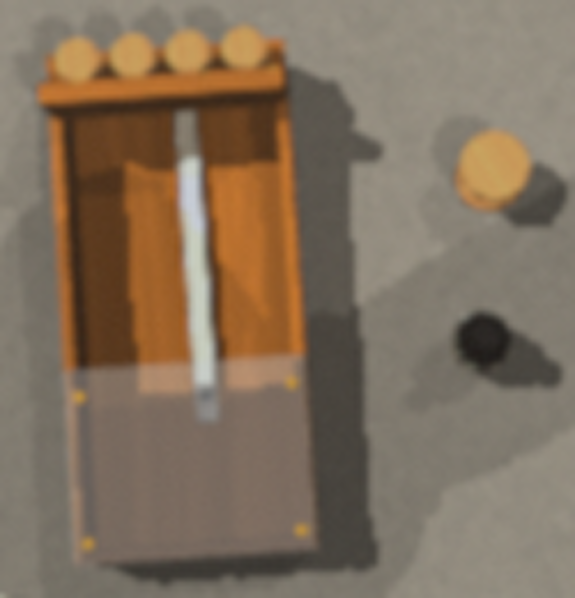

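View pics/cscene.png

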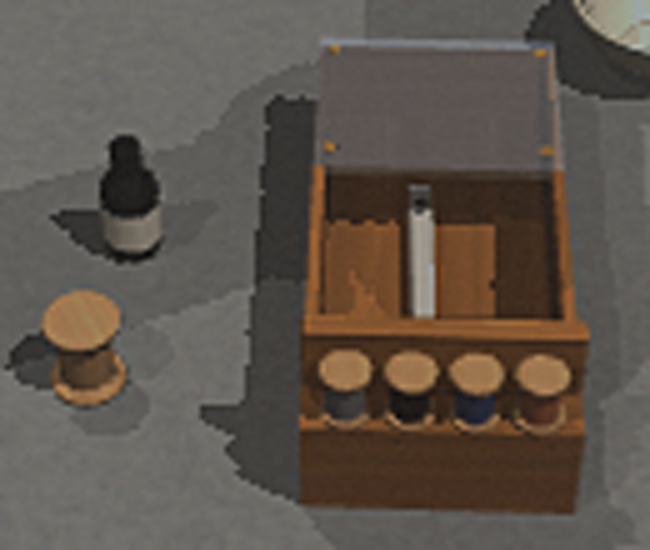

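The top crop shows the clear-cover corners at (76,565) and (318,548), the cover's opening edge from (70,370) to (303,355), and the stem axis from (186,110) to its near end at (207,420). The scene crop shows the stem's near end under the clear cover at about (420,187). I'll turn these into positions.

```bash
cat > h.py <<'E'
import cv2,numpy as np
from plant import telemetry,viewer
from scipy.spatial.transform import Rotation as R
np.set_printoptions(precision=4,suppress=True)
def ray(n,uv,z):
    c=viewer.camera_info(n);K=c["intrinsics"];E=c["extrinsics"]
    p=cv2.undistortPoints(np.array([[uv]],float),K,np.array([c["k1"],0,0,0,0.]))[0,0]
    d=E[:3,:3]@[p[0],p[1],1.];o=E[:3,3]
    return o+d*(z-o[2])/d[2]
ct=lambda u,v:((u+.5)/4.6-.5+185,(v+.5)/4.6-.5+115)
cs=lambda u,v:((u+.5)/5-.5+200,(v+.5)/5-.5+160)
E
python3 - <<'E'
from h import *
T=lambda n,u,v,z:print(n,ray("top",ct(u,v),z))
S=lambda n,u,v,z:print(n,ray("scene",cs(u,v),z))
T("cov near L",76,565,.06);T("cov near R",318,548,.06);T("edge L",70,370,.06);T("edge R",303,355,.06)
T("rail fr L",40,86,.1);T("rail fr R",284,74,.1)
T("stem far vis",186,110,.018);T("stem mid",196,250,.018);T("stem near top",207,415,.018)
S("cov near L",555,43,.06);S("cov near R",322,43,.06);S("edgeL",566,170,.06);S("edgeR",315,172,.06)
S("railbackL",588,338,.1);S("railbackR",305,333,.1);S("rail fr L",583,322,.1);S("rail frR",308,320,.1)
S("stem near top",420,187,.018);S("stem",424,315,.018)
T("bottle",482,340,.075);T("spool",494,165,.046)
for p in [(145,172),(177,264)]: print("bowl",ray("top",p,.045))
E
```

```text
cov near L [0.3871 0.1681 0.06  ]
cov near R [0.3929 0.0365 0.06  ]
edge L [0.4933 0.1698 0.06  ]
edge R [0.498  0.0419 0.06  ]
rail fr L [0.6429 0.1776 0.1   ]
rail fr R [0.6454 0.0473 0.1   ]
stem far vis [0.6441 0.1067 0.018 ]
stem mid [0.5628 0.1026 0.018 ]
stem near top [0.4682 0.0983 0.018 ]
cov near L [0.3871 0.1689 0.06  ]
cov near R [0.3962 0.0375 0.06  ]
edgeL [0.4908 0.1733 0.06  ]
edgeR [0.5017 0.0416 0.06  ]
railbackL [0.6432 0.1774 0.1   ]
railbackR [0.6497 0.0486 0.1   ]
rail fr L [0.6336 0.1754 0.1   ]
rail frR [0.6417 0.0493 0.1   ]
stem near top [0.4659 0.0969 0.018 ]
stem [0.5607 0.1025 0.018 ]
bottle [ 0.5025 -0.055   0.075 ]
spool [ 0.6023 -0.067   0.046 ]
bowl [0.5575 0.3125 0.045 ]
bowl [0.3215 0.2324 0.045 ]
```

```bash
cat >> h.py <<'E'
import json,os
YAW=2.5; M=np.array([.565,.1095]); A=R.from_euler('z',YAW,degrees=True)
def tool(th): return A*R.from_euler('y',-th,degrees=True)*R.from_euler('y',180,degrees=True)
def delta(pos,th,o=None):
    o=o or telemetry.get_obs(); r0=R.from_euler('xyz',o["orientation"],degrees=True)
    print("now",o["clock"],o["tool_pos"],o["orientation"],"J",o["joint_pos"],"F",o["force"],"open",o["opening"],o["gripper_force"])
    print("row",np.r_[r0.inv().apply(np.array(pos)-o["tool_pos"]),(r0.inv()*tool(th)).as_rotvec()])
def log():
    o=telemetry.get_obs(); open("log.txt","a").write(json.dumps([list(o["joint_pos"]),list(o["tool_pos"]),list(o["orientation"])])+"\n")
E
python3 - <<'E'
from h import *
log(); delta([.580,.1034,.16],0)
E
```

```text
now 0.1 [ 0.2432 -0.6292  0.2257] [ 179.9159   -0.0068 -158.8751] J [-52.3623  20.5868   0.6397  -0.0185 -70.1354 -16.5065] F [-0.022   0.7748  0.5149] open 0.08739680648453708 0.0
row [-0.5782  0.5619  0.0665  0.0014 -0.0004  0.3251]
```

>>> carry_out(
  rows=[
    [-0.578,0.562,0,0,0,0.325],
    [-0.578,0.562,0,0,0,0.325],
    [-0.578,0.562,0,0,0,0.325],
    [-0.578,0.562,0,0,0,0.325],
    [-0.578,0.562,0,0,0,0.325],
    [-0.578,0.562,0,0,0,0.325],
    [-0.578,0.562,0,0,0,0.325],
    [-0.578,0.562,0,0,0,0.325],
  ],
  grip=-0.1,
)

```text
clock: 1.1
tool_pos: [0.4521, -0.1739, 0.2266]
orientation: [180.0, 0.0, -177.5]
force: [1.3, -0.6, 0.1]
opening: 0.0394
gripper_force: 0.0
```

Run:
```python
from h import *
log(); delta([.580,.1034,.14],0)
```

```text
now 1.1 [ 0.4521 -0.1739  0.2266] [ 179.9955    0.0151 -177.4846] J [  2.2878   2.3031 -22.6016  -0.005  -65.0801 -89.7703] F [ 1.3094 -0.6172  0.0854] open 0.03942067002031392 0.0
row [-0.14    0.2714  0.0867  0.0001  0.0003  0.0003]
```

>>> carry_out(
  rows=[
    [-0.14,0.271,0,0,0,0],
    [-0.14,0.271,0,0,0,0],
    [-0.14,0.271,0,0,0,0],
    [-0.14,0.271,0,0,0,0],
    [-0.14,0.271,0,0,0,0],
    [-0.14,0.271,0.08,0,0,0],
    [-0.14,0.271,0.08,0,0,0],
    [-0.14,0.271,0.08,0,0,0],
  ],
)

```text
clock: 2.1
tool_pos: [0.5786, 0.1006, 0.1446]
orientation: [-179.9, -0.2, -177.5]
force: [0.9, -0.0, 1.2]
opening: 0.0395
gripper_force: 0.0
```

Run:
```python
from h import *
log(); delta([.580,.1034,.03],0)
cv2.imwrite("pics/top1.png",cv2.resize(np.hstack([viewer.snapshot("top")[115:245,160:290],viewer.snapshot("scene")[150:280,210:340]])[:,:,::-1],None,fx=3,fy=3,interpolation=cv2.INTER_CUBIC))
# arm fit
from scipy.optimize import least_squares
D=[json.loads(l) for l in open("log.txt")]
def res(p):
    a,L1,b,L2,z0=p;o=[]
    for j,t,_ in D:
        q2,q3=np.radians(j[1]),np.radians(j[2]);f=q2-q3
        r=np.sqrt(t[0]**2+t[1]**2-.1915**2)
        o+=[a+L1*np.sin(q2)+L2*np.cos(f)+b*np.sin(f)-r, z0+L1*np.cos(q2)-L2*np.sin(f)+b*np.cos(f)-t[2]]
    return np.array(o)
s=least_squares(lambda p:np.r_[res(p),1e-3*(p[0]),1e-3*p[2]],[0,.4,0,.4,0]);print(s.x,res(s.x))
```

```text
now 2.1 [0.5786 0.1006 0.1446] [-179.9029   -0.2179 -177.4796] J [  28.9205   16.2766  -16.882    -0.0118  -57.0797 -116.3935] F [ 0.8985 -0.0385  1.25  ] open 0.03952186071347139 0.0
row [-0.0019  0.0029  0.1146 -0.0017 -0.0038  0.0004]
[ 0.0005  0.5979 -0.005   0.4658 -0.1703] [ 0.      0.0001 -0.     -0.0002  0.      0.0001]
```

View pics/top1.png

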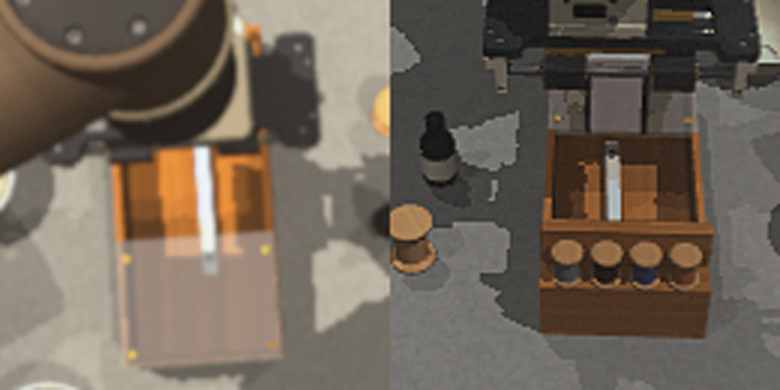

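The composite shows the gripper straddling the stem line. The finger gap in the scene half is about (590–650, 55–130) and the stem is at (612,180). The caddy and bystanders are undisturbed, so I'll descend.

>>> carry_out(
  rows=[
    [-0.002,0.003,0.03,-0.002,-0.004,0],
    [-0.002,0.003,0.06,-0.002,-0.004,0],
    [-0.002,0.003,0.085,-0.002,-0.004,0],
    [-0.002,0.003,0.1,-0.002,-0.004,0],
    [-0.002,0.003,0.11,-0.002,-0.004,0],
    [-0.002,0.003,0.114,-0.002,-0.004,0],
    [-0.002,0.003,0.114,-0.002,-0.004,0],
  ],
)

```text
clock: 3.08
tool_pos: [0.5819, 0.1042, 0.033]
orientation: [179.9, 0.3, -177.5]
force: [0.6, -0.7, 0.5]
opening: 0.0392
gripper_force: 0.0
```

Run:
```python
from h import *
log(); delta([.580,.1034,.011],0)
```

```text
now 3.075 [0.5819 0.1042 0.033 ] [ 179.877     0.2617 -177.4842] J [  29.0845   23.6176  -23.3721    0.0104  -42.7212 -116.576 ] F [ 0.574  -0.6693  0.4551] open 0.03918738678386735 0.0
row [ 0.0021 -0.0007  0.022   0.0021  0.0046  0.0003]
```

>>> carry_out(
  rows=[
    [0.002,0,0.008,0.002,0.004,0],
    [0.002,0,0.015,0.002,0.004,0],
    [0.002,0,0.02,0.002,0.004,0],
    [0.002,0,0.021,0.002,0.004,0],
    [0.002,0,0.021,0.002,0.004,0],
  ],
)

```text
clock: 3.7
tool_pos: [0.5797, 0.104, 0.0115]
orientation: [-180.0, -0.0, -177.5]
force: [0.4, 0.4, 0.9]
opening: 0.0392
gripper_force: 0.0
```

Run:
```python
from h import *
log(); delta([.580,.1034,.011],0)
```

```text
now 3.7 [0.5797 0.104  0.0115] [-179.9933   -0.0073 -177.4861] J [  29.1785   25.2676  -24.3864    0.0042  -40.3554 -116.6677] F [0.3663 0.4411 0.8577] open 0.039243447264963975 0.0
row [-0.0002 -0.0006  0.0005 -0.0001 -0.0001  0.0002]
```

>>> carry_out(
  rows=[
    [0,0,0.0015,0,0,0],
    [0,0,0.0015,0,0,0],
    [0,0,0.0015,0,0,0],
    [0,0,0.0015,0,0,0],
    [0,0,0.0015,0,0,0],
    [0,0,0.0015,0,0,0],
  ],
  grip=-1,
)

```text
clock: 4.45
tool_pos: [0.5797, 0.1041, 0.0101]
orientation: [180.0, 0.0, -177.5]
force: [0.1, -0.2, 1.1]
opening: 0.0119
gripper_force: 30.0
```

Run:
```python
from h import *
log(); delta([.580,.1034,.013],0)
```

```text
now 4.45 [0.5797 0.1041 0.0101] [ 179.998     0.0069 -177.4864] J [  29.1802   25.3685  -24.4524    0.002   -40.172  -116.6682] F [ 0.1013 -0.1851  1.1488] open 0.011905879021746188 29.99498963356018
row [-0.0002 -0.0007 -0.0029  0.      0.0001  0.0002]
```

>>> carry_out(
  rows=[
    [0.003,0,-0.002,0,0,0],
    [0.012,0,-0.002,0,0,0],
    [0.022,0,-0.002,0,0,0],
    [0.032,0,-0.002,0,0,0],
    [0.042,0,-0.002,0,0,0],
    [0.05,0,-0.002,0,0,0],
    [0.055,0,-0.002,0,0,0],
    [0.055,0,-0.002,0,0,0],
  ],
)

```text
clock: 5.45
tool_pos: [0.5246, 0.1017, 0.0122]
orientation: [180.0, 0.0, -177.5]
force: [1.1, 0.1, -1.4]
opening: 0.0119
gripper_force: 30.0
```

Run:
```python
from h import *
log(); delta([.525,.1015,.013],0)
cv2.imwrite("pics/top2.png",cv2.resize(np.hstack([viewer.snapshot("top")[115:245,160:290],viewer.snapshot("scene")[150:280,210:340]])[:,:,::-1],None,fx=3,fy=3,interpolation=cv2.INTER_CUBIC))
```

```text
now 5.45 [0.5246 0.1017 0.0122] [ 179.9961    0.0068 -177.4735] J [  32.0067   21.2727  -31.5098   -0.      -37.2097 -119.4802] F [ 1.0769  0.13   -1.429 ] open 0.011863647171470825 29.99458372592926
row [-0.0004 -0.0002 -0.0008  0.0001  0.0001  0.0005]
```

View pics/top2.png

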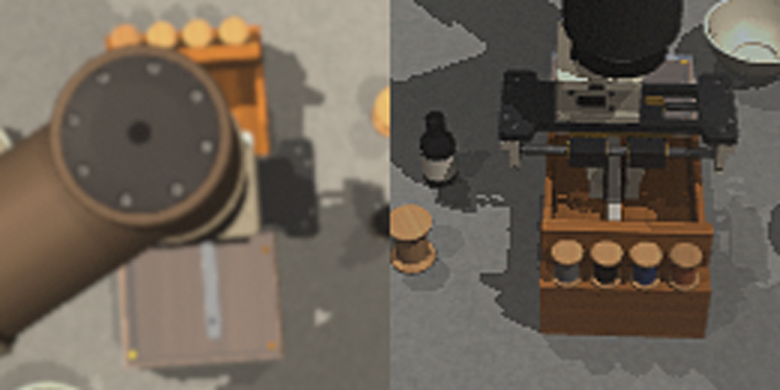

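The left half shows the stem slid back under the clear cover, with its near end at about (212,337). The right half shows its free far end at about (614,218), inside the opening. I'll check both ends and compute the tilt path.

```bash
cat >> h.py <<'E'
def plan(a,W,tz=-.002):
    """W: (xn,zn,th) near-end axis point in mouth coords (x) / world z; a = grip distance from near end; tz = TCP offset normal to bar"""
    o=telemetry.get_obs(); r0=R.from_euler('xyz',o["orientation"],degrees=True); p0=o["tool_pos"]
    print("now",o["clock"],p0,o["orientation"],"F",o["force"],"J",o["joint_pos"])
    for xn,zn,th in W:
        t=np.radians(th); x=xn+a*np.cos(t)-tz*np.sin(t); z=zn+a*np.sin(t)+tz*np.cos(t)
        e=A.inv().apply(p0-np.r_[M,0]); p=A.apply([x,e[1],z])+np.r_[M,0]
        print((xn,zn,th),"farx,z",xn+.2*np.cos(t),zn+.2*np.sin(t),"top@cover",zn+(-.07-xn)*np.tan(t)+.006/np.cos(t),
          "ROW",np.r_[r0.inv().apply(p-p0),(r0.inv()*tool(th)).as_rotvec()].round(3).tolist())
E
python3 - <<'E'
from h import *
n=ray("top",((212.5)/3-.5+160,337.5/3-.5+115),.02); f=ray("scene",((614-390+.5)/3-.5+210,218.5/3-.5+150),.014)
print(n,f,A.inv().apply(n-np.r_[M,.0]),A.inv().apply(f-np.r_[M,0]))
e=A.inv().apply(telemetry.get_obs()["tool_pos"]-np.r_[M,0]);print(e)
W=[(-.158,.0145,0),(-.155,.0145,5),(-.152,.0145,10),(-.148,.0145,15),(-.144,.0145,20),(-.135,.0145,24),(-.124,.0145,28)]
plan(.118,W)
E
```

```text
[0.4105 0.0975 0.02  ] [0.5562 0.1023 0.014 ] [-0.1548 -0.0053  0.02  ] [-0.0091 -0.0068  0.014 ]
[-0.0402 -0.006   0.0121]
now 5.55 [0.5251 0.1017 0.0121] [ 179.9955    0.0173 -177.4834] F [ 0.9863 -0.0249 -1.4972] J [  31.9852   21.3082  -31.462     0.0076  -37.2125 -119.4746]
(-0.158, 0.0145, 0) farx,z 0.04200000000000001 0.0145 top@cover 0.0205 ROW [-0.0, -0.0, -0.0, 0.0, 0.0, 0.0]
(-0.155, 0.0145, 5) farx,z 0.04423893961834913 0.031931148549531635 top@cover 0.027959455424963624 ROW [-0.003, -0.0, -0.011, 0.0, -0.087, 0.0]
(-0.152, 0.0145, 10) farx,z 0.04496155060244161 0.049229635533386065 top@cover 0.0350513720894086 ROW [-0.005, 0.0, -0.021, 0.0, -0.174, 0.0]
(-0.148, 0.0145, 15) farx,z 0.045185165257813686 0.06626380902050415 top@cover 0.041611694092088064 ROW [-0.007, 0.0, -0.031, 0.0, -0.261, 0.0]
(-0.144, 0.0145, 20) farx,z 0.04393852415718172 0.08290402866513374 top@cover 0.047818863970554445 ROW [-0.008, 0.0, -0.041, 0.0, -0.349, 0.0]
(-0.135, 0.0145, 24) farx,z 0.04770909152852018 0.09584732861516004 top@cover 0.050007682216091136 ROW [-0.014, -0.0, -0.049, 0.0, -0.419, 0.0]
(-0.124, 0.0145, 28) farx,z 0.0525895185717854 0.10839431255717817 top@cover 0.050007729613854086 ROW [-0.021, -0.0, -0.056, 0.0, -0.488, 0.0]
```

>>> carry_out(
  rows=[
    [-0.003,0,-0.011,0,-0.087,0],
    [-0.005,0,-0.021,0,-0.174,0],
    [-0.007,0,-0.031,0,-0.261,0],
    [-0.009,0,-0.041,0,-0.349,0],
    [-0.009,0,-0.041,0,-0.349,0],
    [-0.009,0,-0.041,0,-0.349,0],
  ],
)

```text
clock: 6.3
tool_pos: [0.5524, 0.1113, 0.0643]
orientation: [-179.6, 18.9, -177.6]
force: [-0.4, -1.8, -2.1]
opening: 0.0116
gripper_force: 30.0
```

Run:
```python
from h import *
W=[(-.142,.0145,20),(-.133,.0145,24),(-.122,.0145,28),(-.11,.0145,31.5),(-.098,.0145,35)]
plan(.115,W)
cv2.imwrite("pics/top3.png",cv2.resize(np.hstack([viewer.snapshot("top")[115:245,160:290],viewer.snapshot("scene")[150:280,210:340]])[:,:,::-1],None,fx=3,fy=3,interpolation=cv2.INTER_CUBIC))
```

```text
now 6.3 [0.5524 0.1113 0.0643] [-179.5966   18.9126 -177.5958] F [-0.4143 -1.7555 -2.088 ] J [  26.2871   10.2037  -58.1493   61.0502   -9.0514 -173.4941]
(-0.142, 0.0145, 20) farx,z 0.04593852415718172 0.08290402866513374 top@cover 0.047090923502022035 ROW [0.024, 0.0, 0.005, -0.008, -0.019, -0.002]
(-0.133, 0.0145, 24) farx,z 0.04970909152852018 0.09584732861516004 top@cover 0.04911722484547406 ROW [0.015, -0.0, -0.0, -0.008, -0.089, -0.001]
(-0.122, 0.0145, 28) farx,z 0.0545895185717854 0.10839431255717817 top@cover 0.04894431075053113 ROW [0.006, -0.0, -0.005, -0.008, -0.159, -0.001]
(-0.11, 0.0145, 31.5) farx,z 0.06052803287081844 0.11899971294318977 top@cover 0.04604899770528133 ROW [-0.004, -0.0, -0.008, -0.008, -0.22, -0.001]
(-0.098, 0.0145, 35) farx,z 0.06583040885779837 0.12921528727020923 top@cover 0.04143045860244061 ROW [-0.014, -0.0, -0.011, -0.008, -0.281, -0.001]
```

View pics/top3.png

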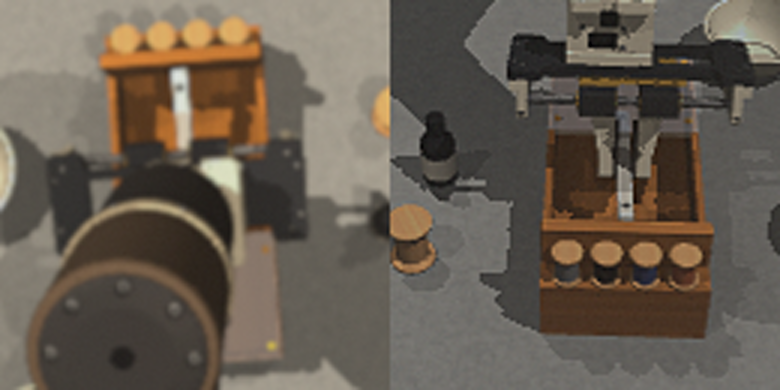

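The picture shows the stem tilted with its far end up, at about (180,72) on the left and (625,215) on the right, still inside the opening. Joints 3 and 6 have reached their limits, so the tilt stopped at 19°. I'll fit the arm's kinematics before going on.

```bash
cat >> h.py <<'E'
C=None
def fk(q,P,s4=-1):
    d,a,L1,L2,b,d1,Lt=P; q=np.radians(q); f=q[1]-q[2]
    B=R.from_euler('z',q[0])
    w=B.apply([a+L1*np.sin(q[1])+L2*np.cos(f)+b*np.sin(f), d, d1+L1*np.cos(q[1])-L2*np.sin(f)+b*np.cos(f)])
    Rw=B*R.from_euler('y',f)*R.from_euler('x',s4*q[3])*R.from_euler('y',-q[4])*R.from_euler('x',-q[5])
    return w+Rw.apply([Lt,0,0]), Rw*R.from_matrix([[0,0,1],[-1,0,0],[0,-1,0]])
E
python3 - <<'E'
from h import *
from scipy.optimize import least_squares
log(); D=[json.loads(l) for l in open("log.txt")]
for s4 in(1,-1):
    def res(P):
        o=[]
        for j,t,_ in D: o+=list(fk(j,P,s4)[0]-t)
        return np.array(o)
    s=least_squares(lambda P:np.r_[res(P),1e-3*P[1],1e-3*P[4]],[-.19,0,.598,.466,0,.1,.27])
    print(s4,s.x,abs(res(s.x)).max())
    for k in(0,3,-1):
        Rm=fk(D[k][0],s.x,s4)[1]; Ro=R.from_euler('xyz',D[k][2],degrees=True)
        print((Rm.inv()*Ro).as_rotvec(degrees=True))
    if abs(res(s.x)).max()<.003: json.dump([list(s.x),s4],open("arm.json","w"))
print(D[-1])
E
```

```text
1 [-0.199   0.0539  0.5621  0.4113  0.002   0.5715  0.7443] 0.04012124795129002
[-0.0099 -0.0333  0.0126]
[ 0.0126 -0.0063 -0.0153]
[   2.1285  -19.1104 -119.5634]
-1 [-0.1773  0.0986  0.484   0.3604  0.0376  0.3549  0.5114] 0.10950830853853143
[-0. -0.  0.]
[-0. -0.  0.]
[ 0. -0.  0.]
[[26.376301409686807, 10.251906536233896, -58.212932834132104, 60.549866145614395, -9.136244348763638, -173.64459835788855], [0.5508332188009087, 0.10954873739168884, 0.06284207096858299], [-179.69258789197585, 18.726502342202448, -178.17259120520131]]
```

```bash
cat >> h.py <<'E'
def fk2(q,P):
    d,a,L1,L2,b,d1,Lt,d4,e=P; q=np.radians(q); f=q[1]-q[2]
    B=R.from_euler('z',q[0]); F=B*R.from_euler('y',f); G=F*R.from_euler('x',-q[3]); H=G*R.from_euler('y',-q[4])
    p=B.apply([a+L1*np.sin(q[1]),d,d1+L1*np.cos(q[1])])+F.apply([L2,0,b])+G.apply([0,d4,0])+H.apply([Lt,0,e])
    return p, H*R.from_euler('x',-q[5])*R.from_matrix([[0,0,1],[-1,0,0],[0,-1,0]])
E
python3 - <<'E'
from h import *
from scipy.optimize import least_squares
D=[json.loads(l) for l in open("log.txt")]
o=telemetry.get_obs(); D.append([o["joint_pos"],o["tool_pos"],o["orientation"]]); print(o["tool_pos"],o["qvel"])
x0=np.array([0,0,.598,.466,0,.1,.27,-.19,0])
for w in ([1,1,0,0,1,.3,.3,1,1],[0,1,0,0,1,0,0,0,1],[0,.1,0,0,.1,0,0,0,.1]):
    w=np.array(w)*1e-2
    res=lambda P:np.concatenate([fk2(j,P)[0]-t for j,t,_ in D])
    s=least_squares(lambda P:np.r_[res(P),w*(P-x0)],x0)
    print(s.x,abs(res(s.x)).max())
json.dump(list(s.x),open("arm.json","w"))
E
```

```text
[0.5508 0.1095 0.0628] [ 0.7868  0.2953 -0.2381 -1.0484  0.0579 -0.3078]
[ 0.0043  0.0063  0.6016  0.4635  0.0001  0.1759  0.3553 -0.1961 -0.0062] 9.084718253660196e-05
[-0.     -0.      0.6016  0.4636  0.      0.1988  0.378  -0.1918  0.    ] 2.853045577566604e-10
[-0.     -0.      0.6016  0.4636  0.      0.1988  0.378  -0.1918  0.    ] 3.057299968745042e-10
```

```bash
cat >> h.py <<'E'
from scipy.optimize import least_squares as LS
LO=np.array([-176.03,-82.01,-58.28,-173.87,-174.79,-173.66])+.5; HI=np.array([176.03,121.73,71.71,95.51,-.11,173.66])-.5
def ik(pos,Rt,q0):
    P=json.load(open("arm.json"))
    def e(q):
        p,r=fk2(q,P); return np.r_[(p-pos)*10,(r.inv()*Rt).as_rotvec()*3]
    s=LS(e,np.clip(q0,LO+.1,HI-.1),bounds=(LO,HI)); p,r=fk2(s.x,P)
    return s.x,np.linalg.norm(p-pos),np.degrees((r.inv()*Rt).magnitude())
E
python3 - <<'E'
from h import *
rng=np.random.default_rng(0)
q=telemetry.get_obs()["joint_pos"]
S=[q]+[q+np.r_[0,0,0,0,0,180]]+[np.r_[rng.uniform(0,60),rng.uniform(-20,40),rng.uniform(-58,0),rng.uniform(-150,95),rng.uniform(-90,-2),rng.uniform(-170,170)] for _ in range(25)]
for flip in(0,180):
  for x,z,th in[(-.012,.066,19),(-.01,.066,22),(-.01,.07,27),(-.01,.09,27),(.03,.09,30),(.04,.10,27),(.04,.15,27),(-.04,.045,15),(-.04,.045,20)]:
    Rt=tool(th)*R.from_euler('z',flip,degrees=True); pos=A.apply([x,-.006,z])+np.r_[M,0]
    ok=[]
    for s in S:
        r=ik(pos,Rt,s)
        if r[1]<1e-3 and r[2]<.3: ok.append(tuple(r[0].round(0)))
    print(flip,(x,z,th),sorted(set(ok))[:4])
E
```

```text
0 (-0.012, 0.066, 19) [(np.float64(26.0), np.float64(10.0), np.float64(-58.0), np.float64(58.0), np.float64(-9.0), np.float64(-170.0))]
0 (-0.01, 0.066, 22) []
0 (-0.01, 0.07, 27) []
0 (-0.01, 0.09, 27) []
0 (0.03, 0.09, 30) []
0 (0.04, 0.1, 27) []
0 (0.04, 0.15, 27) [(np.float64(25.0), np.float64(5.0), np.float64(-54.0), np.float64(60.0), np.float64(-12.0), np.float64(-170.0))]
0 (-0.04, 0.045, 15) [(np.float64(34.0), np.float64(11.0), np.float64(-54.0), np.float64(35.0), np.float64(-14.0), np.float64(-155.0))]
0 (-0.04, 0.045, 20) []
180 (-0.012, 0.066, 19) [(np.float64(26.0), np.float64(10.0), np.float64(-58.0), np.float64(58.0), np.float64(-9.0), np.float64(10.0))]
180 (-0.01, 0.066, 22) []
180 (-0.01, 0.07, 27) []
180 (-0.01, 0.09, 27) []
180 (0.03, 0.09, 30) []
180 (0.04, 0.1, 27) []
180 (0.04, 0.15, 27) [(np.float64(25.0), np.float64(5.0), np.float64(-54.0), np.float64(60.0), np.float64(-12.0), np.float64(10.0))]
180 (-0.04, 0.045, 15) [(np.float64(34.0), np.float64(11.0), np.float64(-54.0), np.float64(35.0), np.float64(-14.0), np.float64(25.0))]
180 (-0.04, 0.045, 20) []
```

Tool lean is limited to about 15–19° here. The bar needs about 25° or more, so I'll set it back down and regrip with the tool leaning about 15° the other way. First I'll check that this path is reachable.

Run:
```python
from h import *
q=np.array([32,21,-31.5,0,-37,-119.5]); a=.115
for dl in (15,18):
  q=np.array([32,21,-31.5,0,-37,-119.5])
  for xn,zn,th in [(-.155,.0115,0),(-.15,.0135,8),(-.146,.0135,15),(-.14,.0135,20),(-.130,.0135,24),(-.122,.0135,27),(-.112,.0175,27),(-.09,.029,27),(-.06,.046,27),(-.05,.1,27),(-.05,.15,27),(-.122,.0135,28.5),(-.1,.0145,32),(-.075,.025,34)]:
    t=np.radians(th); pos=A.apply([xn+a*np.cos(t),-.006,zn+a*np.sin(t)])+np.r_[M,0]
    r=ik(pos,tool(th-dl),q); q=r[0]; print(dl,(xn,zn,th),q.round(0),r[1],r[2], "top@cov",zn+(-.07-xn)*np.tan(t)+.006/np.cos(t))
```

```text
15 (-0.155, 0.0115, 0) [  27.   29.  -16.   -7.  -59. -110.] 2.807074191223109e-15 7.675924131586842e-14 top@cov 0.0175
15 (-0.15, 0.0135, 8) [  29.   24.  -23.   -4.  -50. -114.] 3.387999773988765e-16 2.016368733145077e-14 top@cov 0.030802232211303023
15 (-0.146, 0.0135, 15) [  32.   19.  -29.    0.  -42. -119.] 2.950001194357074e-15 6.370059942014138e-13 top@cov 0.04007579570722582
15 (-0.14, 0.0135, 20) [  33.   16.  -34.    4.  -35. -124.] 5.661048867003676e-16 2.4270934702630787e-13 top@cov 0.045362983033489644
15 (-0.13, 0.0135, 24) [  34.   14.  -38.    9.  -30. -130.] 1.253099689532929e-15 9.57877453159108e-13 top@cov 0.04678153878954845
15 (-0.122, 0.0135, 27) [  35.   13.  -42.   15.  -26. -135.] 3.4496562920636444e-15 5.570878967247388e-13 top@cov 0.04672928079951646
15 (-0.112, 0.0175, 27) [  34.   13.  -40.   14.  -27. -134.] 4.996793811238419e-15 5.860318724630072e-13 top@cov 0.045634026304572174
15 (-0.09, 0.029, 27) [  33.   14.  -36.   12.  -30. -131.] 2.5609854104387594e-11 6.8908936378535545e-09 top@cov 0.04592446641569474
15 (-0.06, 0.046, 27) [  31.   15.  -31.  
[... 1918 characters left out ...]
25e-09 top@cov 0.04763870293086187
18 (-0.05, 0.1, 27) [  30.   14.  -22.    6.  -46. -121.] 4.0681527741215154e-13 1.3670273256836762e-10 top@cov 0.0965434484359176
18 (-0.05, 0.15, 27) [  30.   12.  -18.    5.  -53. -120.] 3.3183470915255756e-14 1.9725716756968513e-12 top@cov 0.14654344843591757
18 (-0.122, 0.0135, 28.5) [  35.   13.  -40.   12.  -29. -132.] 8.32931698837308e-13 3.0420025692459404e-10 top@cov 0.04856105546826269
18 (-0.1, 0.0145, 32) [  34.   12.  -42.   18.  -24. -137.] 7.85049185526029e-14 2.878714342768828e-11 top@cov 0.040321150977452404
18 (-0.075, 0.025, 34) [  33.   12.  -41.   20.  -24. -138.] 2.800884172769011e-13 1.0630635768324894e-10 top@cov 0.03560985027523556
```

>>> carry_out(
  rows=[
    [0,0,0.01,0,0.08,0],
    [0,0,0.02,0,0.17,0],
    [0,0,0.02,0,0.17,0],
    [0,0,0.02,0,0.17,0],
  ],
)

```text
clock: 6.9
tool_pos: [0.556, 0.1138, 0.0427]
orientation: [-179.9, 8.8, -178.1]
force: [2.8, -1.5, 2.2]
opening: 0.0114
gripper_force: 30.0
```

Run:
```python
from h import *
delta([.525,.1015,.013],0)
```

```text
now 6.9 [0.556  0.1138 0.0427] [-179.8814    8.7655 -178.1026] J [  34.4318   17.1623  -37.2133   10.053   -28.6527 -131.0779] F [ 2.8092 -1.4882  2.1742] open 0.011418566755826722 29.960751235485077
row [ 0.0355 -0.0112  0.0245 -0.0029  0.153  -0.0107]
```

>>> carry_out(
  rows=[
    [0.009,-0.003,0.006,-0.001,0.04,-0.003],
    [0.018,-0.006,0.012,-0.002,0.08,-0.005],
    [0.027,-0.009,0.018,-0.003,0.12,-0.008],
    [0.035,-0.011,0.023,-0.003,0.153,-0.011],
    [0.035,-0.011,0.0245,-0.003,0.153,-0.011],
    [0.035,-0.011,0.026,-0.003,0.153,-0.011],
    [0.035,-0.011,0.026,-0.003,0.153,-0.011],
  ],
)

```text
clock: 7.78
tool_pos: [0.5267, 0.0986, 0.0129]
orientation: [-179.8, 0.2, -177.3]
force: [-1.4, 0.5, 1.0]
opening: 0.0117
gripper_force: 30.0
```

Run:
```python
from h import *
delta([.525,.1015,.0105],0)
```

```text
now 7.775 [0.5267 0.0986 0.0129] [-179.7736    0.2231 -177.3405] J [  31.8091   21.2355  -31.6459    0.5086  -37.0351 -119.5559] F [-1.4329  0.4695  1.0368] open 0.01165220830875975 29.995227456092834
row [ 0.0016  0.003   0.0024 -0.0039  0.0039  0.0028]
```

>>> carry_out(
  rows=[
    [0.001,0.003,0.0022,-0.004,0.004,0.003],
    [0.001,0.003,0.0022,-0.004,0.004,0.003],
    [0.001,0.003,0.0022,-0.004,0.004,0.003],
  ],
)

```text
clock: 8.15
tool_pos: [0.5263, 0.1016, 0.011]
orientation: [180.0, 0.0, -177.5]
force: [0.2, -1.1, 3.1]
opening: 0.012
gripper_force: 30.0
```

>>> carry_out(
  rows=[
    [0,0,0,0,0,0],
    [0,0,0,0,0,0],
    [0,0,0,0,0,0],
    [0,0,-0.002,0,0.07,0],
    [0,0,-0.002,0,0.14,0],
    [0,0,-0.002,0,0.21,0],
    [0,0,-0.002,0,0.262,0],
    [0,0,-0.002,0,0.262,0],
  ],
  grip=-0.3,
)

```text
clock: 9.15
tool_pos: [0.5269, 0.1016, 0.0122]
orientation: [180.0, -15.0, -177.5]
force: [-0.6, 0.8, -0.1]
opening: 0.0311
gripper_force: 0.0
```

Run:
```python
from h import *
delta([.525,.1015,.0115],-15)
cv2.imwrite("pics/top4.png",cv2.resize(np.hstack([viewer.snapshot("top")[115:245,160:290],viewer.snapshot("scene")[150:280,210:340]])[:,:,::-1],None,fx=3,fy=3,interpolation=cv2.INTER_CUBIC))
```

```text
now 9.15 [0.5269 0.1016 0.0122] [ 179.9964  -14.9856 -177.5362] J [  27.0955   29.3262  -15.8615   -7.2505  -58.6911 -110.1069] F [-0.5762  0.772  -0.0944] open 0.031071694411867894 0.0
row [ 0.0017 -0.0001  0.0011  0.0002  0.0003 -0.0006]
```

View pics/top4.png

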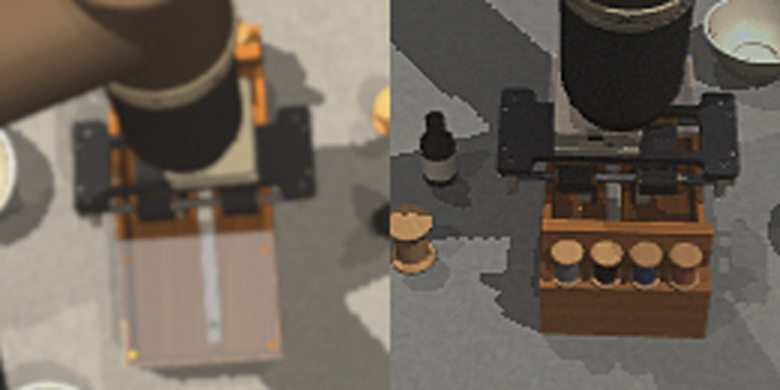

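The picture shows the stem flat again and in line, with its near end under the cover at about (213,340). The leaned fingers straddle it and nothing else has moved, so I'll close.

>>> carry_out(
  rows=[
    [0.001,0,0.001,0,0,0],
    [0.001,0,0.001,0,0,0],
    [0.001,0,0.001,0,0,0],
    [0.001,0,0.001,0,0,0],
    [0.001,0,0.001,0,0,0],
  ],
  grip=-1,
)

```text
clock: 9.88
tool_pos: [0.5248, 0.1017, 0.0125]
orientation: [180.0, -15.0, -177.5]
force: [-3.1, 1.5, 4.0]
opening: 0.0118
gripper_force: 30.0
```

Run:
```python
from h import *
o=telemetry.get_obs(); p0=o["tool_pos"]; r0=R.from_euler('xyz',o["orientation"],degrees=True); a=.117
e=A.inv().apply(p0-np.r_[M,0]); print(p0,o["orientation"],o["opening"],o["gripper_force"],o["force"],"xn",e[0]-a)
for xn,zn,th in [(-.153,.0145,4),(-.151,.0145,8),(-.148,.0145,12),(-.144,.0145,16),(-.14,.0145,20),(-.131,.0145,24),(-.122,.0145,28)]:
    t=np.radians(th); p=A.apply([xn+a*np.cos(t),e[1],zn-.012+p0[2]+a*np.sin(t)])+np.r_[M,0]
    print((xn,zn,th),(xn+.2*np.cos(t)).round(4),(zn+.2*np.sin(t)).round(4),np.round(zn+(-.07-xn)*np.tan(t)+.006/np.cos(t),4),np.r_[r0.inv().apply(p-p0),(r0.inv()*tool(th-15)).as_rotvec()].round(3).tolist())
```

```text
[0.5248 0.1017 0.0125] [ 179.9787  -14.9854 -177.4808] 0.011791723435779364 30.00035136938095 [-3.1173  1.485   3.9742] xn -0.15745378529056553
(-0.153, 0.0145, 4) 0.0465 0.0285 0.0263 [-0.001, 0.0, -0.011, 0.0, -0.07, 0.0]
(-0.151, 0.0145, 8) 0.0471 0.0423 0.0319 [-0.0, 0.0, -0.02, 0.0, -0.139, 0.0]
(-0.148, 0.0145, 12) 0.0476 0.0561 0.0372 [0.0, 0.0, -0.028, 0.0, -0.209, 0.0]
(-0.144, 0.0145, 16) 0.0483 0.0696 0.042 [0.0, 0.0, -0.036, 0.0, -0.279, 0.0]
(-0.14, 0.0145, 20) 0.0479 0.0829 0.0464 [0.001, 0.0, -0.044, 0.0, -0.349, 0.0]
(-0.131, 0.0145, 24) 0.0517 0.0958 0.0482 [-0.003, 0.0, -0.053, 0.0, -0.419, 0.0]
(-0.122, 0.0145, 28) 0.0546 0.1084 0.0489 [-0.006, 0.0, -0.061, 0.0, -0.488, 0.0]
```

>>> carry_out(
  rows=[
    [-0.001,0,-0.011,0,-0.07,0],
    [0,0,-0.02,0,-0.139,0],
    [0,0,-0.028,0,-0.209,0],
    [0,0,-0.036,0,-0.279,0],
    [0.001,0,-0.044,0,-0.349,0],
    [0.001,0,-0.044,0,-0.349,0],
    [0.001,0,-0.044,0,-0.349,0],
  ],
)

```text
clock: 10.75
tool_pos: [0.5358, 0.1023, 0.055]
orientation: [180.0, 5.0, -177.5]
force: [0.3, 1.0, -0.9]
opening: 0.0112
gripper_force: 30.0
```

Run:
```python
from h import *
a=.117; o=telemetry.get_obs(); p0=o["tool_pos"]; r0=R.from_euler('xyz',o["orientation"],degrees=True)
e=A.inv().apply(p0-np.r_[M,0]); t=np.radians(20)
print(e,o["orientation"],o["opening"],o["force"],o["joint_pos"],"near",e[0]-a*np.cos(t),e[2]-a*np.sin(t))
for xn,zn,th in [(-.131,.0145,24),(-.122,.0145,27),(-.113,.0145,30),(-.105,.017,30),(-.09,.025,30),(-.075,.034,30),(-.06,.043,30),(-.05,.05,30)]:
    t=np.radians(th); p=A.apply([xn+a*np.cos(t),e[1],zn+a*np.sin(t)])+np.r_[M,0]
    print((xn,zn,th),(xn+.2*np.cos(t)).round(4),(zn+.2*np.sin(t)).round(4),np.round(zn+(-.07-xn)*np.tan(t)+.006/np.cos(t),4),np.r_[r0.inv().apply(p-p0),(r0.inv()*tool(th-15)).as_rotvec()].round(3).tolist())
cv2.imwrite("pics/top5.png",cv2.resize(np.hstack([viewer.snapshot("top")[115:245,160:290],viewer.snapshot("scene")[150:280,210:340]])[:,:,::-1],None,fx=3,fy=3,interpolation=cv2.INTER_CUBIC))
```

```text
[-0.0295 -0.0059  0.055 ] [ 179.9759    4.9921 -177.4797] 0.011180811947105051 [ 0.2662  0.9806 -0.9341] [  33.2173   16.0445  -33.8613    4.3132  -35.8636 -124.0987] near -0.13947233049545607 0.01498491845008558
(-0.131, 0.0145, 24) 0.0517 0.0958 0.0482 [-0.006, 0.0, -0.007, 0.0, -0.07, 0.0]
(-0.122, 0.0145, 27) 0.0562 0.1053 0.0477 [-0.013, 0.0, -0.012, 0.0, -0.122, 0.0]
(-0.113, 0.0145, 30) 0.0602 0.1145 0.0463 [-0.019, 0.0, -0.016, 0.0, -0.175, 0.0]
(-0.105, 0.017, 30) 0.0682 0.117 0.0441 [-0.028, -0.0, -0.018, 0.0, -0.175, 0.0]
(-0.09, 0.025, 30) 0.0832 0.125 0.0435 [-0.043, -0.0, -0.025, 0.0, -0.175, 0.0]
(-0.075, 0.034, 30) 0.0982 0.134 0.0438 [-0.059, -0.0, -0.032, 0.0, -0.175, 0.0]
(-0.06, 0.043, 30) 0.1132 0.143 0.0442 [-0.075, -0.0, -0.04, 0.0, -0.175, 0.0]
(-0.05, 0.05, 30) 0.1232 0.15 0.0454 [-0.085, -0.0, -0.046, 0.0, -0.175, 0.0]
```

View pics/top5.png

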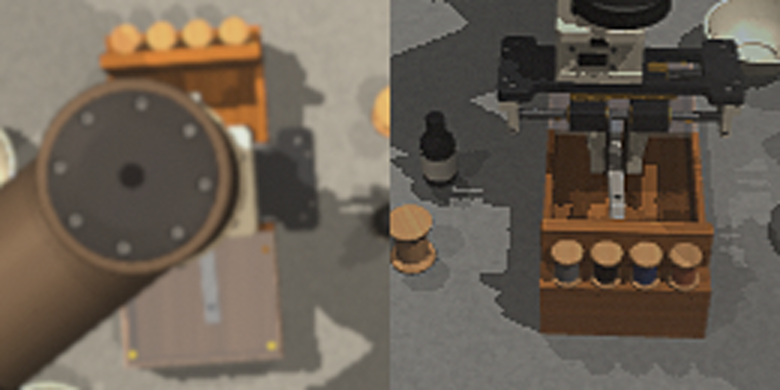

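The picture shows the stem slanting: the near end is under the cover at about (211,320) and the far end shows at the rail's upper edge, about (617,217). I'll tilt further while bringing it forward a little.

>>> carry_out(
  rows=[
    [-0.006,0,-0.007,0,-0.07,0],
    [-0.013,0,-0.012,0,-0.122,0],
    [-0.019,0,-0.016,0,-0.175,0],
    [-0.019,0,-0.016,0,-0.175,0],
    [-0.019,0,-0.016,0,-0.175,0],
  ],
)

```text
clock: 11.48
tool_pos: [0.5534, 0.1027, 0.0724]
orientation: [-180.0, 15.0, -177.5]
force: [0.3, -0.1, -2.1]
opening: 0.0116
gripper_force: 30.0
```

Run:
```python
from h import *
a=.117; o=telemetry.get_obs(); p0=o["tool_pos"]; r0=R.from_euler('xyz',o["orientation"],degrees=True)
e=A.inv().apply(p0-np.r_[M,0]); t=np.radians(30)
print(e,o["orientation"],o["opening"],o["force"],o["joint_pos"],"near",e[0]-a*np.cos(t),e[2]-a*np.sin(t))
for xn,zn,th in [(-.105,.018,30),(-.09,.026,30),(-.075,.034,30),(-.06,.043,30),(-.05,.05,30),(-.045,.08,30),(-.045,.12,30),(-.045,.16,30)]:
    t=np.radians(th); p=A.apply([xn+a*np.cos(t),e[1],zn+a*np.sin(t)])+np.r_[M,0]
    print((xn,zn,th),(xn+.2*np.cos(t)).round(4),(zn+.2*np.sin(t)).round(4),np.round(zn+(-.07-xn)*np.tan(t)+.006/np.cos(t),4),np.r_[r0.inv().apply(p-p0),(r0.inv()*tool(th-15)).as_rotvec()].round(3).tolist())
c=viewer.camera_info("scene"); E=np.linalg.inv(c["extrinsics"])
im=viewer.snapshot("scene"); u=[]
t=np.radians(30)
for s in (0.2,):
  w=A.apply([e[0]+(s-a)*np.cos(t),e[1],e[2]+(s-a)*np.sin(t)])+np.r_[M,0]
  print("expected far px",cv2.projectPoints(w[None],cv2.Rodrigues(E[:3,:3])[0],E[:3,3],c["intrinsics"],np.array([c["k1"],0,0,0,0]))[0])
cv2.imwrite("pics/s6.png",cv2.resize(im[150:270,215:345,::-1],None,fx=4.5,fy=4.5,interpolation=cv2.INTER_CUBIC))
```

```text
[-0.0119 -0.0062  0.0724] [-179.996    14.9872 -177.5186] 0.011576632730509477 [ 0.2706 -0.0997 -2.0529] [  34.6029   11.4577  -45.7895   22.1196  -21.4282 -141.9603] near -0.11322536522741268 0.013908448034243959
(-0.105, 0.018, 30) 0.0682 0.118 0.0451 [-0.009, 0.0, -0.002, -0.0, -0.0, -0.0]
(-0.09, 0.026, 30) 0.0832 0.126 0.0445 [-0.026, 0.0, -0.006, -0.0, -0.0, -0.0]
(-0.075, 0.034, 30) 0.0982 0.134 0.0438 [-0.042, 0.0, -0.01, -0.0, -0.0, -0.0]
(-0.06, 0.043, 30) 0.1132 0.143 0.0442 [-0.059, 0.0, -0.014, -0.0, -0.0, -0.0]
(-0.05, 0.05, 30) 0.1232 0.15 0.0454 [-0.07, 0.0, -0.019, -0.0, -0.0, -0.0]
(-0.045, 0.08, 30) 0.1282 0.18 0.0725 [-0.083, 0.0, -0.046, -0.0, -0.0, -0.0]
(-0.045, 0.12, 30) 0.1282 0.22 0.1125 [-0.093, 0.0, -0.085, -0.0, -0.0, -0.0]
(-0.045, 0.16, 30) 0.1282 0.26 0.1525 [-0.104, 0.0, -0.123, -0.0, -0.0, -0.0]
expected far px [[[286.2268 215.5636]]]
```

View pics/s6.png

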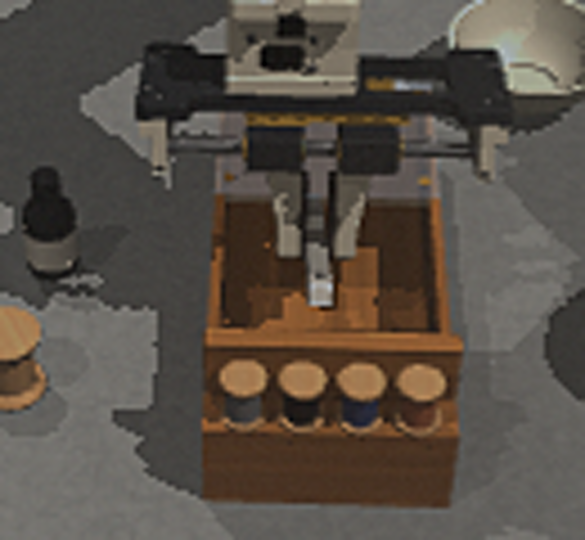

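The bar's far-end face is at crop (321,292), which is image pixel (286,214). The expected pixel is (286,216), so the stem is rigidly held at 30° with its far end above the rail line. Next I'll draw it out along its slope.

>>> carry_out(
  rows=[
    [-0.009,0,-0.002,0,0,0],
    [-0.026,0,-0.006,0,0,0],
    [-0.042,0,-0.01,0,0,0],
    [-0.059,0,-0.014,0,0,0],
    [-0.07,0,-0.019,0,0,0],
    [-0.074,0,-0.025,0,0,0],
    [-0.074,0,-0.025,0,0,0],
  ],
)

```text
clock: 12.4
tool_pos: [0.618, 0.1058, 0.1164]
orientation: [180.0, 15.1, -177.5]
force: [-0.8, -0.2, -0.7]
opening: 0.0111
gripper_force: 30.0
```

Run:
```python
from h import *
a=.117; o=telemetry.get_obs(); p0=o["tool_pos"]; r0=R.from_euler('xyz',o["orientation"],degrees=True)
e=A.inv().apply(p0-np.r_[M,0]); t=np.radians(30)
print(e,o["orientation"],o["opening"],o["force"],"near",e[0]-a*np.cos(t),e[2]-a*np.sin(t))
print(r0.inv().apply([0,0,.12]))
```

```text
[ 0.0528 -0.006   0.1164] [ 179.9592   15.0763 -177.5136] 0.011053283611240536 [-0.8163 -0.1511 -0.6856] near -0.048569599658533094 0.05789614887173268
[-0.0312  0.0001 -0.1159]
```

>>> carry_out(
  rows=[
    [-0.004,0,-0.015,0,0,0],
    [-0.008,0,-0.03,0,0,0],
    [-0.014,0,-0.05,0,0,0],
    [-0.02,0,-0.075,0,0,0],
    [-0.026,0,-0.097,0,0,0],
    [-0.031,0,-0.112,0,0,0],
    [-0.032,0,-0.118,0,0,0],
    [-0.032,0,-0.118,0,0,0],
  ],
)

```text
clock: 13.4
tool_pos: [0.6177, 0.1056, 0.238]
orientation: [180.0, 15.0, -177.5]
force: [-0.3, -1.0, -1.1]
opening: 0.0117
gripper_force: 30.0
```

>>> carry_out(
  rows=[
    [0,0,0,0,0,0],
    [0,0,0,0,0,0],
    [0,0,0,0,0,0],
    [0,0,0,0,0,0],
  ],
)

```text
clock: 13.9
tool_pos: [0.6181, 0.1056, 0.238]
orientation: [180.0, 15.0, -177.5]
force: [0.4, -0.5, -0.6]
opening: 0.0112
gripper_force: 30.0
```

Run:
```python
from h import *
a=.117; o=telemetry.get_obs(); e=A.inv().apply(o["tool_pos"]-np.r_[M,0]); t=np.radians(30)
print(o["clock"],e,o["opening"],o["gripper_force"],o["force"],o["qvel"],"near z",e[2]-a*np.sin(t),"far z",e[2]+.083*np.sin(t))
im=viewer.snapshot("scene"); c=viewer.camera_info("scene"); E=np.linalg.inv(c["extrinsics"])
for s in(.198,):
  w=A.apply([e[0]+(s-a)*np.cos(t),e[1],e[2]+(s-a)*np.sin(t)])+np.r_[M,0]
  px=cv2.projectPoints(w[None],cv2.Rodrigues(E[:3,:3])[0],E[:3,3],c["intrinsics"],np.array([c["k1"],0,0,0,0]))[0].ravel(); i,j=px.round().astype(int)
  print(px); print(im[j-9:j+14:2,i-9:i+10:2].min(axis=2))
```

```text
13.9 [ 0.0529 -0.0062  0.238 ] 0.011173223518316181 29.996638298034668 [ 0.3851 -0.5304 -0.5836] [ 0.1154 -0.1855  0.0928  0.0311  0.0185 -0.0561] near z 0.17947554665107554 far z 0.27947554665107555
[289.7678 180.559 ]
[[105 107  51 107 108  59  95 109 108  83]
 [ 68  86  50 106 106 101  87  60  66  83]
 [ 87  88  62 138  85 110  83  87  86  87]
 [ 86  85  69 157 139 151  78  87  86  87]
 [ 86  83  79 142 133 144  75  84  88  83]
 [ 86  85  80 147 135 137  79  87  85  86]
 [ 83  83  87  83  76  80  85  85  87  87]
 [ 85  84  86  84  86  86  87  86  85  88]
 [ 83  84  84  88  86  86  86  86  87  85]
 [ 85  84  85  85  86  85  87  84  86  86]
 [ 87  86  87  89  87  86  86  88  86  88]
 [ 51  48  49  50  46  48  47  48  50  49]]
```

The bar's far end shows up bright at the predicted pixel. The grip is firm and the arm is still, so I'll hand the job in.

```bash
python3 -c "
from plant import workorder
print(workorder.close_job())"
```

```text
the job is handed in; nothing more can be done
None
```

The stem was drawn out slantwise and the job was handed in at about 14 s, with the stem held still and both ends by my estimate 0.18 m or more above the bench (rail top 0.10 m); the bottle and large spool looked undisturbed in the pictures taken along the way, the dish was not re-checked, and handing in returned no verdict.

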